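# Zero the kitchen scale under an empty dish

## Task

An empty dish is on the kitchen scale and its weight must be zeroed out: with the fingertips, press the large round key lightly until it goes down and let it come up again, then press the long bar key in the same way, and withdraw the hand to at least 10 cm above the scale. Do not press the small square key, do not push hard, and leave the dish and everything else standing where it is; nothing is to be picked up.

Things in the scene. Friction and masses are not known exactly. Their poses are not given: they have to be found in the camera images.
- scale: White kitchen scale, fixed, 260 mm along its x (rearward) by 230 mm along its y (left), deck 22 mm high. Origin under its centre, on the worktop. Steel pan (150 x 210 mm, top at 34 mm) centred 45 mm behind the origin, display in front of it. In a row 95 mm in front of the origin stand three black keys, centres at y = -60, 0, +60 mm; which key is where differs from run to run.
- round_key (a joint): Spring key in the front of the scale; large round key (the on key), 30 mm across, black. Value in m: 0 = up, 0.008 = fully down (end stop). The spring pushes back about 0.2 N at first and 5 N when fully down; a press counts from 0.004 (about 2.6 N); let go, it comes back to 0.
- round_key_top (a point): Centre of the top face of the large round key, 36 mm above the worktop when up (14 mm above the scale's white deck). It moves down with the key. x and y axes as the scale's, z up.
- round_key_mount: Fixed mount of the large round key: origin on the scale's deck, 22 mm above the worktop, right under the key's centre and 14 mm below the key's top; axes as the scale's. The thin grey surround is only 2 mm high.
- bar_key (a joint): Spring key in the front of the scale; long bar key (the zero key), 46 mm along the scale's y axis by 16 mm along its x axis, black. Value in m: 0 = up, 0.008 = fully down (end stop). The spring pushes back about 0.2 N at first and 5 N when fully down; a press counts from 0.004 (about 2.6 N); let go, it comes back to 0.
- bar_key_top (a point): Centre of the top face of the long bar key, 36 mm above the worktop when up (14 mm above the scale's white deck). It moves down with the key. x and y axes as the scale's, z up.
- bar_key_mount: Fixed mount of the long bar key: origin on the scale's deck, 22 mm above the worktop, right under the key's centre and 14 mm below the key's top; axes as the scale's. The thin grey surround is only 2 mm high.
- square_key (a joint): Spring key in the front of the scale; small square key (the unit key), 14 x 14 mm, black. Value in m: 0 = up, 0.008 = fully down (end stop). The spring pushes back about 0.2 N at first and 5 N when fully down; a press counts from 0.004 (about 2.6 N); let go, it comes back to 0.
- square_key_top (a point): Centre of the top face of the small square key, 36 mm above the worktop when up (14 mm above the scale's white deck). It moves down with the key. x and y axes as the scale's, z up.
- square_key_mount: Fixed mount of the small square key: origin on the scale's deck, 22 mm above the worktop, right under the key's centre and 14 mm below the key's top; axes as the scale's. The thin grey surround is only 2 mm high.
- dish: Loose empty white oblong dish, 100 x 170 x 12 mm, lying on the scale's pan, its top 46 mm above the worktop; origin at the centre of the underside. To be left alone.
- honey_jar: Honey jar, 58 x 62 x 99 mm, upright, loose, beside the scale on its left (+y) side; origin at the centre of the underside. To be left alone.
- spice_jar: Square-ish glass spice jar with yellow cap, 42 x 42 x 96 mm, upright, loose, beside the scale on its right (-y) side; origin at the centre of the underside. To be left alone.
- mill: Slim turned mill, 29 mm across, 97 mm tall, upright, loose, beside the scale on its right (-y) side; origin at the centre of the underside. To be left alone.
- sugar_pot: White lidded sugar pot, 77 x 77 x 88 mm, loose, on the left of the worktop; origin at the centre of the underside. To be left alone.
- lemon_a: Lemon, 71 x 53 x 51 mm, on the right of the worktop; origin at the centre of the underside. To be left alone.
- lemon_b: Lemon, 78 x 55 x 56 mm, on the right of the worktop; origin at the centre of the underside. To be left alone.
- spoon: Table spoon lying flat, 188 x 39 x 16 mm, on the left of the worktop; origin at the centre of the underside. To be left alone.

How it is judged (in metres and radians):
On the way, in this order (a step that is already met when the one before it is completed fails the run):
1. the large round key is pressed with the fingers (at least 4 mm down) while the other keys are up (value of joint round_key above 0.004 m and contact force between the fingers and round_key_mount above 0.5 N and value of joint each of bar_key, square_key below 0.0015 m), for 0.05 s.
2. after that, the long bar key is pressed with the fingers (at least 4 mm down) while the other keys are up (value of joint bar_key above 0.004 m and contact force between the fingers and bar_key_mount above 0.5 N and value of joint each of round_key, square_key below 0.0015 m), for 0.05 s.
At the end, for the whole second after the job is handed in: All three keys are up again (within 1.5 mm), the hand is withdrawn (its grasp point more than 100 mm above the worktop), the dish lies at rest within 8 mm of where it was and all the other things within 15 mm of where they were (value of joint each of round_key, bar_key, square_key below 0.0015 m and height (world z) of the grasp point above 0.1 m and z of each of round_key_top, bar_key_top, square_key_top in the frame of scale above 0.034 m and distance of dish from where it was at the start of the episode below 0.008 m and distance of each of honey_jar, spice_jar, mill, sugar_pot, lemon_a, lemon_b, spoon from where it was at the start of the episode below 0.015 m and linear speed of each of dish, honey_jar, spice_jar, mill, sugar_pot, lemon_a, lemon_b, spoon below 0.02 m/s); the robot touches nothing.
It fails at once if the small square key is pressed (down by more than 2 mm) (value of joint square_key above 0.002 m).
It fails at once if the keys or the scale are pushed hard (more than 25 N) (contact force between any of the arm, the fingers and scale above 25 N or contact force between any of the arm, the fingers and round_key_mount above 25 N or contact force between any of the arm, the fingers and bar_key_mount above 25 N or contact force between any of the arm, the fingers and square_key_mount above 25 N).
It fails at once if the dish is shifted, lifted or carried (more than 8 mm from where it was) (distance of dish from where it was at the start of the episode above 0.008 m).
It fails at once if one of the other things round the scale is shifted, lifted or carried (more than 15 mm) (distance of any of honey_jar, spice_jar, mill, sugar_pot, lemon_a, lemon_b, spoon from where it was at the start of the episode above 0.015 m).
It also fails if it takes over 38 s, if anything falls off the work surface, if the arm or the gripper's body presses on something with over 40 N, if the wrist force passes 120 N, or if a joint passes its speed limit or range.

## Robot

A 7-joint arm with a two-finger parallel gripper is mounted at the origin on a cart in front of the work surface, level with it; the furniture and walls round the work are solid. World frame = base frame: x ahead of the robot, y to its left, z up, the work surface at z = 0. Lengths are in mm, angles in rad, forces in N, time in s.
With the tool pointing down it reaches from about 400 to 875 mm from the base axis. Payload 4.4 kg.
Tool frame: the origin (TCP) lies on the centre line of the jaws, within the pads' length; the fingertips stand 11 mm ahead of it and the grasp point (between the pads) lies 8 mm behind it (ctrl.tips_ahead is the distance from the TCP to the fingertips, in mm); z points along the fingers, y is the line along which they close (so a half turn about z gives the same grasp; the last joint's range is limited). The gripper opens to 85 mm and grips with 20 to 120 N. Pads are 22 mm wide; open, the fingers measure 114 mm over their backs; the gripper's body (76 mm by 85 mm) begins 54 mm behind the grasp point. The pads swing forward as they close: fully open they stand 13 mm farther back than shut.
Start: joints at [-1.384, 0.628, 0.038, 1.517, -0.027, 0.996, -0.02], TCP at [162.549, 629.361, 203.813] pointing down, gripper open.
Joint ranges: [-3.06, 3.06], [-0.37, 2.12], [-1.25, 1.32], [0.18, 2.47], [-1.1, 4.24], [0.23, 1.98], [-2.94, 2.94]. Speed limits (rad/s): [2.57, 2.57, 3.14, 3.14, 3.14, 3.14, 3.14].

## Interface

Orientations are given as [roll, pitch, yaw] about the fixed x, y, z axes, in that order (R = Rz(yaw) Ry(pitch) Rx(roll)).
In Python, from cell import ctrl, eyes, job gives the robot as it stands. The module is installed in compiled form; this text tells all that it offers.
- The arm moves only by the tool carry_out, never from a script. Its argument "moves" is a list of rows, each an object of numbers: "tx", "ty", "tz": the shift along the tool's x, y, z as a fraction of full scale; "twist": the turn about the tool's z as a fraction of full scale; "fingers": the opening, from 0 (shut) to 1 (fully open). In form: [{"tx": .., "ty": .., "tz": .., "twist": .., "fingers": ..}, ...]. A call has 1 to 12 rows; each row shifts and turns the commanded pose from where the row before left it, along the tool's axes as they then stand; what a row does not reach is not made up. Full scale, the value 1, is 0.3 m for a shift and pi rad for a turn. A row lasts 1/8 s, in which the tool goes at most 62.5 mm and 10.7 degrees, less where a joint would pass 70% of its speed; a pose out of reach is approached as far as the arm can. A call with a number of a shift or a turn outside -1 to 1 is refused whole. A call with a gripper value outside its range is refused whole. The fingers move at their own pace and stop on an object; the grip force is fixed at half the most. Time passes only in rows, so rows that do not move let the fingers close. It gives the time, the measured TCP pose, the force, the opening and the grip force at its end, in the units of the state.
- ctrl.read_state(): the state, without advancing time (a new reading comes with each control period).
- eyes.get_image(name): name is "scene" or "top" or "wrist"; returns a dict with "color" (480x640x3 uint8, blue, green, red), "fovy" (degrees; the focal length in pixels is half the picture's height over the tangent of half this angle, whatever the lens; pixels are square), "cx", "cy" (the principal point, pixels), "k1" (the pictures are not rectified: a ray, as slopes to the right and down, at radius r is drawn at 1 + k1 r^2 times it, then the intrinsics apply), "world_from_camera" (4x4, takes a point from camera to world coordinates). Camera axes: x right, y up, looking along -z (the intrinsics and any distortion apply to the point x, -y, -z); pixel columns grow to the right and rows downward; lengths in mm; the calibration is good to about 2 mm. A picture is of the moment at which its call begins. There is no depth.
- job.finish_job(): hands the job in; it is judged then, once.
The state is a dict: "clock": time; "qpos": joint angles; "qd": joint speeds; "tau": joint torques, N m; "eef_pos": TCP position; "tool_rot": TCP orientation; "force": force on the tool from outside, world axes, zero at the start; "torque": the same for the moment, N m; "width": finger opening in mm; "gripper_force": force on a finger pad.
Only numpy, scipy, OpenCV 4.12 (cv2) and the standard library are available. Lean on these libraries where they do the work, as an engineer would, in place of code of your own. Each camera call takes 0.05 s, during which the arm holds its last target. There are 200 camera calls.

## Working session

There is one attempt and no reset: what is moved stays moved. The work goes in short steps, Python scripts to look and compute and a tool call to move; the robot and the scene stay as the last step left them, time stands still between calls to the robot, and variables do not carry over. Pictures are saved under pics/ and viewed, at most 10 in all, crops included, and the job is handed in when it is done.

Besides the shell and the picture viewer there is one more tool, called after "Emit:" as name([rows], argument=value, ...), one row to a line, values as JSON. carry_out: Moves the arm, as the interface text tells. Its arguments: {"type":"object","properties":{"moves":{"type":"array","items":{"type":"object","properties":{"tx":{"type":"number","minimum":-1,"maximum":1},"ty":{"type":"number","minimum":-1,"maximum":1},"tz":{"type":"number","minimum":-1,"maximum":1},"twist":{"type":"number","minimum":-1,"maximum":1},"fingers":{"type":"number"}}}}},"required":["moves"]}

```bash
mkdir -p pics; cat > h.py <<'E'
import numpy as np, cv2
from cell import ctrl, eyes, job
def cam(n):
    im=eyes.get_image(n); np.save(f'{n}.npy',{k:v for k,v in im.items()},allow_pickle=True); return im
def load(n): return np.load(f'{n}.npy',allow_pickle=True).item()
def K(im):
    f=240/np.tan(np.radians(im['fovy'])/2); return np.array([[f,0,im['cx']],[0,f,im['cy']],[0,0,1.]]), np.array([im['k1'],0,0,0,0.])
def back(im,px,z):
    k,d=K(im); p=cv2.undistortPoints(np.array(px,float).reshape(-1,1,2),k,d).reshape(-1,2)
    T=np.array(im['world_from_camera']); r=np.c_[p[:,0],-p[:,1],-np.ones(len(p))]@T[:3,:3].T; o=T[:3,3]
    return o+r*((z-o[2])/r[:,2])[:,None]
E
python3 - <<'E'
from h import *
for n in('top','scene','wrist'):
    im=cam(n); cv2.imwrite(f'pics/{n}0.png',im['color']); print(n,im['fovy'],im['k1'],np.round(im['world_from_camera'],2).tolist())
print(ctrl.read_state(),ctrl.tips_ahead)
E
```

```text
top 55.55616763655385 -0.10718079708466387 [[0.02, 0.99, -0.11, 414.45], [-1.0, 0.02, 0.0, 14.51], [0.0, 0.11, 0.99, 1567.35], [0.0, 0.0, 0.0, 1.0]]
scene 52.249787384032544 0.019022738969637104 [[0.67, 0.47, -0.58, -157.5], [-0.74, 0.4, -0.53, -651.2], [-0.02, 0.78, 0.62, 853.0], [0.0, 0.0, 0.0, 1.0]]
wrist 58.9031116979046 -0.06390563868696923 [[0.25, -0.92, -0.3, 86.84], [0.97, 0.24, 0.08, 647.48], [-0.0, -0.31, 0.95, 372.52], [0.0, 0.0, 0.0, 1.0]]
{'clock': 0.15, 'qpos': array([-1.38384206,  0.62913838,  0.03844362,  1.51812141, -0.02699897,
        0.99632737, -0.02000527]), 'qd': array([-0.00124738, -0.00346716,  0.00059389, -0.00170499,  0.0009477 ,
        0.00052717, -0.00154404]), 'tau': array([ 1.26721203e-03, -5.63791394e+01,  1.22784253e+00, -1.93648535e+01,
        1.11585631e-02,  7.41827069e-03, -9.13305570e-06]), 'eef_pos': array([162.38319128, 628.8562662 , 203.10264023]), 'tool_rot': array([-3.14011575e+00,  5.36856533e-06,  2.88883793e+00]), 'force': array([-0.53570842,  0.18805714,  0.23828212]), 'torque': array([ 0.01477182, -0.02721075,  0.05143623]), 'gripper_force': 0.0, 'width': 85.57274256014558} 11.0
```

View pics/top0.png

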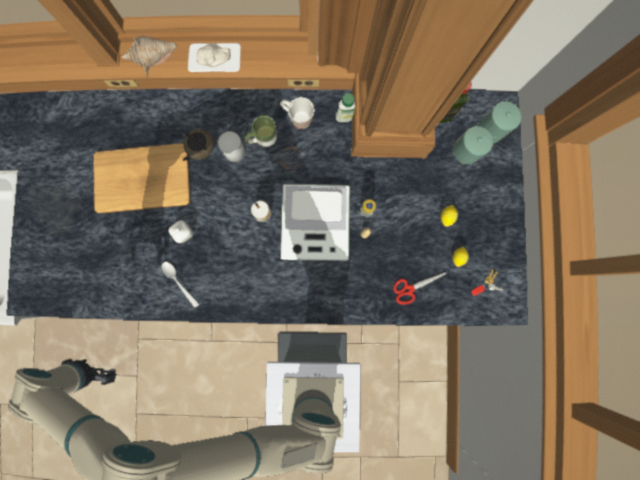

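The top view shows the scale at about (315,222), with its keys in a row at v≈249: round at about (297,249), bar at about (315,249), square at about (333,249). I'll enlarge it to confirm.

```bash
python3 - <<'E'
from h import *
c=load('top')['color'][175:270,260:385]; cv2.imwrite('pics/topc.png',cv2.resize(c,None,fx=6,fy=6,interpolation=cv2.INTER_CUBIC))
im=load('top')
print(back(im,[(297,249),(315,249),(333,249.5)],36).round(1)); print(back(im,[(281,259.5),(349,261.5),(349.5,185),(283,184)],22).round(1))
E
```

```text
[[ 5.337e+02  6.050e+01  3.600e+01]
 [ 5.346e+02 -1.000e-01  3.600e+01]
 [ 5.338e+02 -6.080e+01  3.600e+01]]
[[ 498.2  114.6   22. ]
 [ 494.9 -116.3   22. ]
 [ 759.5 -116.5   22. ]
 [ 759.3  113.6   22. ]]
```

View pics/topc.png

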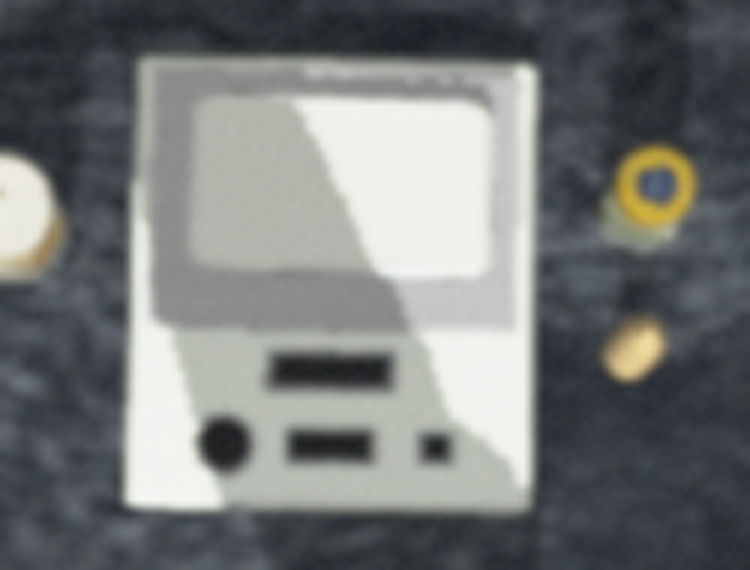

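The crop confirms round at left, about (297,249), bar in the middle, about (315,249), and square at right, about (333,250). The spacing comes out at 60 mm, as it should. Next I shut the fingers, align the yaw and approach.

Emit:
carry_out([
  {"twist": -0.04, "fingers": 0},
  {"twist": -0.04, "fingers": 0},
  {"tx": -0.09, "ty": -0.135, "fingers": 0},
  {"tx": -0.09, "ty": -0.135, "fingers": 0},
  {"tx": -0.09, "ty": -0.135, "fingers": 0},
  {"tx": -0.09, "ty": -0.135, "fingers": 0},
  {"tx": -0.09, "ty": -0.135, "fingers": 0},
  {"tx": -0.09, "ty": -0.135, "fingers": 0},
  {"tx": -0.09, "ty": -0.135, "fingers": 0},
  {"tx": -0.09, "ty": -0.135, "fingers": 0},
  {"tx": -0.09, "ty": -0.135, "fingers": 0},
  {"fingers": 0},
])

```text
validation failed for argument at $.mo...
```

Emit:
carry_out([
  {"tx": 0.0, "ty": 0.0, "tz": 0.0, "twist": -0.04, "fingers": 0.0},
  {"tx": 0.0, "ty": 0.0, "tz": 0.0, "twist": -0.04, "fingers": 0.0},
])

```text
clock: 0.4
eef_pos: [162.4, 629.1, 203.4]
tool_rot: [-3.141, -0.0, -3.139]
force: [-0.3, -0.6, -0.4]
width: 51.5
gripper_force: 0.0
```

Every row needs all five fields. The yaw is now aligned, so I'll start the traverse.

Emit:
carry_out([
  {"tx": -0.09, "ty": -0.135, "tz": 0.0, "twist": 0.0, "fingers": 0.0},
  {"tx": -0.09, "ty": -0.135, "tz": 0.0, "twist": 0.0, "fingers": 0.0},
  {"tx": -0.09, "ty": -0.135, "tz": 0.0, "twist": 0.0, "fingers": 0.0},
  {"tx": -0.09, "ty": -0.135, "tz": 0.0, "twist": 0.0, "fingers": 0.0},
  {"tx": -0.09, "ty": -0.135, "tz": 0.0, "twist": 0.0, "fingers": 0.0},
  {"tx": -0.09, "ty": -0.135, "tz": 0.0, "twist": 0.0, "fingers": 0.0},
  {"tx": -0.09, "ty": -0.135, "tz": 0.0, "twist": 0.0, "fingers": 0.0},
  {"tx": -0.09, "ty": -0.135, "tz": 0.0, "twist": 0.0, "fingers": 0.0},
  {"tx": -0.09, "ty": -0.135, "tz": 0.0, "twist": 0.0, "fingers": 0.0},
  {"tx": -0.09, "ty": -0.135, "tz": 0.0, "twist": 0.0, "fingers": 0.0},
  {"tx": 0.0, "ty": 0.0, "tz": 0.0, "twist": 0.0, "fingers": 0.0},
])

```text
clock: 1.78
eef_pos: [434.1, 219.7, 203.7]
tool_rot: [-3.14, 0.001, 3.132]
force: [-0.5, 0.3, 0.0]
width: -0.1
gripper_force: 0.0
```

Emit:
carry_out([
  {"tx": -0.083, "ty": -0.133, "tz": 0.0, "twist": 0.0, "fingers": 0.0},
  {"tx": -0.083, "ty": -0.133, "tz": 0.0, "twist": 0.0, "fingers": 0.0},
  {"tx": -0.083, "ty": -0.133, "tz": 0.0, "twist": 0.0, "fingers": 0.0},
  {"tx": -0.083, "ty": -0.133, "tz": 0.0, "twist": 0.0, "fingers": 0.0},
  {"tx": 0.0, "ty": 0.0, "tz": 0.13, "twist": 0.0, "fingers": 0.0},
  {"tx": 0.0, "ty": 0.0, "tz": 0.13, "twist": 0.0, "fingers": 0.0},
  {"tx": 0.0, "ty": 0.0, "tz": 0.0, "twist": 0.0, "fingers": 0.0},
])

```text
clock: 2.65
eef_pos: [528.5, 64.9, 123.4]
tool_rot: [-3.141, -0.007, 3.141]
force: [-0.6, 0.4, 1.1]
width: -0.1
gripper_force: 0.0
```

```bash
python3 - <<'E'
from h import *
im=cam('wrist'); cv2.imwrite('pics/w1.png',im['color']); s=ctrl.read_state(); print(s['eef_pos'],s['tool_rot'],s['force'])
E
```

```text
[530.33236664  65.0822715  125.21746913] [ 3.14154092e+00 -2.75260986e-03  3.14133455e+00] [0.17876656 0.44988052 0.64737092]
```

View pics/w1.png

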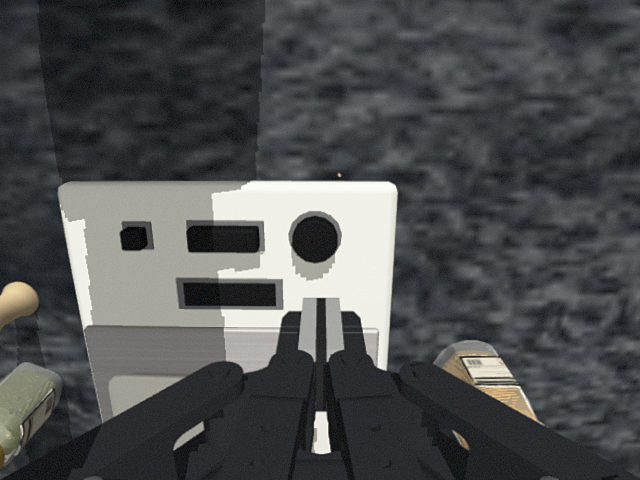

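The wrist view shows the round key's top at about (315,239), the bar at about (223,238) and the square at about (132,238). The shut fingertips are at about (321,300), and the layout matches the top view.

```bash
python3 - <<'E'
from h import *
im=load('wrist')
print(back(im,[(315,239),(223,238),(132,238)],36).round(1)); print(back(im,[(321,299)],114).round(1))
E
```

```text
[[535.1  59.4  36. ]
 [534.4   0.6  36. ]
 [534.3 -58.7  36. ]]
[[539.2  63.3 114. ]]
```

Emit:
carry_out([
  {"tx": -0.016, "ty": -0.018, "tz": 0.0, "twist": 0.0, "fingers": 0.0},
  {"tx": 0.0, "ty": 0.0, "tz": 0.1, "twist": 0.0, "fingers": 0.0},
  {"tx": 0.0, "ty": 0.0, "tz": 0.08, "twist": 0.0, "fingers": 0.0},
  {"tx": 0.0, "ty": 0.0, "tz": 0.04, "twist": 0.0, "fingers": 0.0},
  {"tx": 0.0, "ty": 0.0, "tz": 0.0, "twist": 0.0, "fingers": 0.0},
  {"tx": 0.0, "ty": 0.0, "tz": 0.0, "twist": 0.0, "fingers": 0.0},
  {"tx": 0.0, "ty": 0.0, "tz": 0.0, "twist": 0.0, "fingers": 0.0},
])

```text
clock: 3.58
eef_pos: [536.9, 58.9, 60.7]
tool_rot: [3.141, 0.002, 3.14]
force: [0.7, -1.3, -0.4]
width: -0.2
gripper_force: 0.0
```

Emit:
carry_out([
  {"tx": 0.0, "ty": 0.0, "tz": 0.02, "twist": 0.0, "fingers": 0.0},
  {"tx": 0.0, "ty": 0.0, "tz": 0.02, "twist": 0.0, "fingers": 0.0},
  {"tx": 0.0, "ty": 0.0, "tz": 0.01, "twist": 0.0, "fingers": 0.0},
  {"tx": 0.0, "ty": 0.0, "tz": 0.006, "twist": 0.0, "fingers": 0.0},
  {"tx": 0.0, "ty": 0.0, "tz": 0.0, "twist": 0.0, "fingers": 0.0},
  {"tx": 0.0, "ty": 0.0, "tz": 0.0, "twist": 0.0, "fingers": 0.0},
  {"tx": 0.0, "ty": 0.0, "tz": 0.0, "twist": 0.0, "fingers": 0.0},
])

```text
clock: 4.45
eef_pos: [536.2, 58.8, 43.1]
tool_rot: [3.142, 0.0, 3.14]
force: [-0.3, 0.3, -0.2]
width: -0.5
gripper_force: 0.0
```

No clear force yet, so I'll take a few averaged readings and a picture.

```bash
python3 - <<'E'
from h import *
F=[];Z=[]
for i in range(6):
    im=cam('wrist'); s=ctrl.read_state(); F.append(s['force']); Z.append(s['eef_pos'])
print(np.mean(F,0),np.mean(Z,0),np.std(F,0))
cv2.imwrite('pics/w2.png',cv2.resize(im['color'][150:350,200:420],None,fx=3,fy=3))
E
```

```text
[ 0.42938572 -0.13998468 -0.295343  ] [536.14917139  58.81788226  43.07371806] [0.56080237 0.4051945  0.34754751]
```

View pics/w2.png

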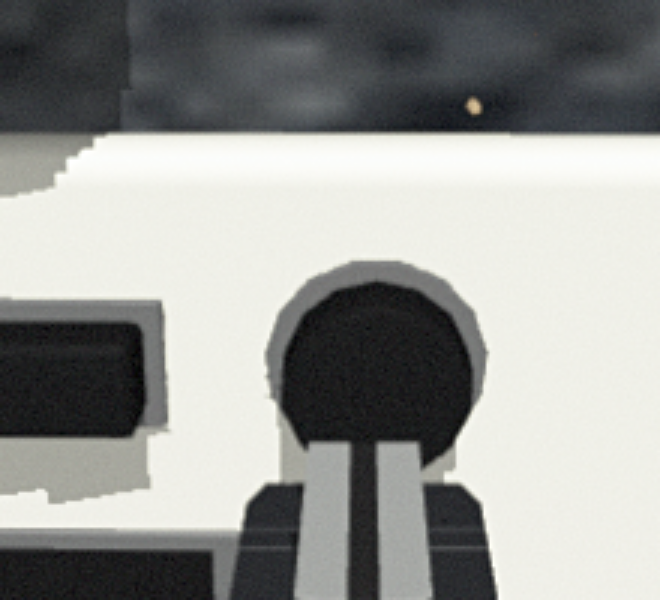

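The key looks unpressed and there is no force, so the tips may be higher than I assumed. I'll check with the scene camera.

```bash
python3 - <<'E'
from h import *
im=cam('scene'); T=np.array(im['world_from_camera']); k,d=K(im)
def proj(P):
    p=(np.array(P)-T[:3,3])@T[:3,:3]; q=p*[1,-1,-1]; return cv2.projectPoints(q.reshape(-1,1,3),np.zeros(3),np.zeros(3),k,d)[0].reshape(-1,2)
pts=proj([[535,59.5,36],[534.5,.5,36],[536,58.8,32],[525,58.8,32]]); print(pts.round(1))
u,v=pts[0].astype(int); c=im['color'][v-60:v+40,u-60:u+70]; print(u-60,v-60)
cv2.imwrite('pics/s1.png',cv2.resize(c,None,fx=6,fy=6,interpolation=cv2.INTER_CUBIC))
E
```

```text
[[300.6 243.7]
 [317.1 253.3]
 [301.1 244.8]
 [298.2 246.8]]
240 183
```

View pics/s1.png

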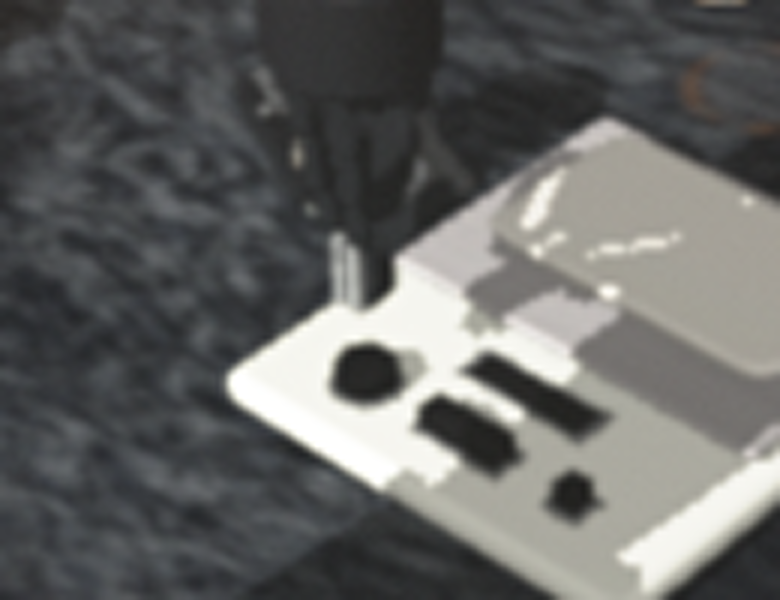

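```bash
python3 - <<'E'
from h import *
w=load('wrist'); s=load('scene')
print(ctrl.read_state()['eef_pos'])
# near tip edge: left(y-)/right(y+) corners of pad strip in wrist; scene (rows bottom)
for pw,ps in (((303,297),None),((340,297),None),((321.5,297),(298.5,233.7))):
    a=[back(w,[pw],z)[0] for z in (0,100)]
    for z in (32,60,70,80): print(pw,z,back(w,[pw],z)[0].round(1))
    if ps is not None:
        b=[back(s,[ps],z)[0] for z in (0,100)]
        d1=a[1]-a[0];d2=b[1]-b[0]; t=np.linalg.lstsq(np.c_[d1,-d2],b[0]-a[0],rcond=None)[0]
        print('tri',a[0]+t[0]*d1,b[0]+t[1]*d2)
E
```

```text
[536.11266495  58.80761462  43.03090075]
(303, 297) 32 [546.6  48.7  32. ]
(303, 297) 60 [532.9  50.1  60. ]
(303, 297) 70 [528.   50.6  70. ]
(303, 297) 80 [523.   51.1  80. ]
(340, 297) 32 [546.7  66.1  32. ]
(340, 297) 60 [532.9  64.8  60. ]
(340, 297) 70 [528.   64.3  70. ]
(340, 297) 80 [523.1  63.8  80. ]
(321.5, 297) 32 [546.6  57.4  32. ]
(321.5, 297) 60 [532.9  57.4  60. ]
(321.5, 297) 70 [528.   57.5  70. ]
(321.5, 297) 80 [523.1  57.5  80. ]
tri [525.56246509  57.46364323  74.90668663] [526.93554379  56.87700091  75.58122822]
```

Triangulating the near edge of the tips gives (526,57,75). The real tips stand about 39 mm above the key, not where the state pose implies. I'll go on down in stages, watching the force.

Emit:
carry_out([
  {"tx": 0.0, "ty": 0.0, "tz": 0.03, "twist": 0.0, "fingers": 0.0},
  {"tx": 0.0, "ty": 0.0, "tz": 0.03, "twist": 0.0, "fingers": 0.0},
  {"tx": 0.0, "ty": 0.0, "tz": 0.03, "twist": 0.0, "fingers": 0.0},
  {"tx": 0.0, "ty": 0.0, "tz": 0.0, "twist": 0.0, "fingers": 0.0},
  {"tx": 0.0, "ty": 0.0, "tz": 0.0, "twist": 0.0, "fingers": 0.0},
])

```text
clock: 5.42
eef_pos: [536.1, 58.8, 15.9]
tool_rot: [-3.142, -0.0, 3.14]
force: [-0.5, -0.3, 0.2]
width: 0.3
gripper_force: 0.0
```

```bash
cat >> h.py <<'E'
def tip(pw=(321.5,297)):
    pass
def avg(n=4):
    S=[]
    for i in range(n): cam('wrist'); s=ctrl.read_state(); S.append(np.r_[s['force'],s['eef_pos']])
    print(np.mean(S,0).round(2),ctrl.read_state()['clock'])
E
python3 - <<'E'
from h import *
avg(); im=cam('scene'); c=im['color'][203:263,265:345]; cv2.imwrite('pics/s2.png',cv2.resize(c,None,fx=8,fy=8,interpolation=cv2.INTER_CUBIC))
E
```

```text
[-1.5000e-01  3.6000e-01 -1.8000e-01  5.3632e+02  5.8820e+01  1.6220e+01] 5.625
```

View pics/s2.png

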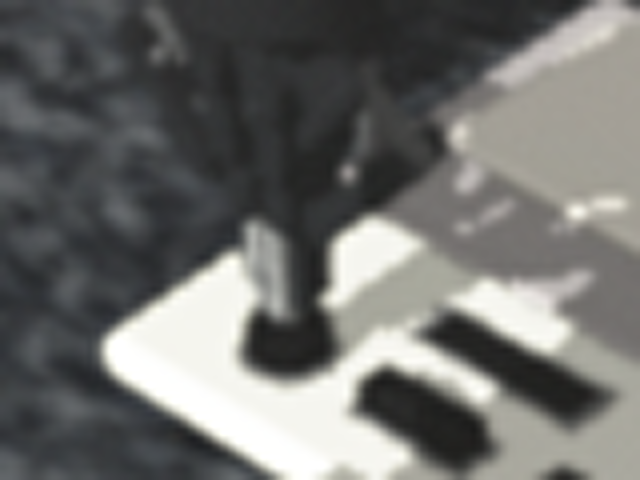

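The tips are now just above the round key at about (300,243), with no force yet. I'll go lower in small steps.

Emit:
carry_out([
  {"tx": 0.0, "ty": 0.0, "tz": 0.02, "twist": 0.0, "fingers": 0.0},
  {"tx": 0.0, "ty": 0.0, "tz": 0.014, "twist": 0.0, "fingers": 0.0},
  {"tx": 0.0, "ty": 0.0, "tz": 0.0, "twist": 0.0, "fingers": 0.0},
  {"tx": 0.0, "ty": 0.0, "tz": 0.0, "twist": 0.0, "fingers": 0.0},
])

```text
clock: 6.18
eef_pos: [536.2, 58.8, 5.8]
tool_rot: [3.142, 0.0, 3.14]
force: [-0.1, -0.9, 1.5]
width: -0.2
gripper_force: 0.9
```

```bash
python3 -c "
from h import *
avg(6)"
```

```text
[1.4000e-01 2.0000e-02 1.9600e+00 5.3615e+02 5.8830e+01 5.9000e+00] 6.475
```

At about 2.1 N the key is about 3 mm down. Another 2 mm is enough; I'll hold it there.

Emit:
carry_out([
  {"tx": 0.0, "ty": 0.0, "tz": 0.007, "twist": 0.0, "fingers": 0.0},
  {"tx": 0.0, "ty": 0.0, "tz": 0.0, "twist": 0.0, "fingers": 0.0},
  {"tx": 0.0, "ty": 0.0, "tz": 0.0, "twist": 0.0, "fingers": 0.0},
])

```text
clock: 6.85
eef_pos: [536.2, 58.8, 3.7]
tool_rot: [3.142, 0.0, 3.14]
force: [-0.0, -0.0, 2.7]
width: -0.3
gripper_force: 1.5
```

```bash
python3 -c "
from h import *
avg(6)"
```

```text
[-3.7000e-01  5.9000e-01  3.3100e+00  5.3615e+02  5.8820e+01  3.7400e+00] 7.15
```

The force is 3.3–3.5 N, so the round key is about 5.3 mm down: pressed. I'll lift, shift to the bar key and come down to 3 mm above contact.

Emit:
carry_out([
  {"tx": 0.0, "ty": 0.0, "tz": -0.05, "twist": 0.0, "fingers": 0.0},
  {"tx": 0.0, "ty": 0.0, "tz": -0.05, "twist": 0.0, "fingers": 0.0},
  {"tx": 0.005, "ty": -0.064, "tz": 0.0, "twist": 0.0, "fingers": 0.0},
  {"tx": 0.0, "ty": -0.065, "tz": 0.0, "twist": 0.0, "fingers": 0.0},
  {"tx": 0.0, "ty": -0.065, "tz": 0.0, "twist": 0.0, "fingers": 0.0},
  {"tx": 0.0, "ty": 0.0, "tz": 0.0, "twist": 0.0, "fingers": 0.0},
  {"tx": 0.0, "ty": 0.0, "tz": 0.0, "twist": 0.0, "fingers": 0.0},
  {"tx": 0.0, "ty": 0.0, "tz": 0.04, "twist": 0.0, "fingers": 0.0},
  {"tx": 0.0, "ty": 0.0, "tz": 0.03, "twist": 0.0, "fingers": 0.0},
  {"tx": 0.0, "ty": 0.0, "tz": 0.0, "twist": 0.0, "fingers": 0.0},
  {"tx": 0.0, "ty": 0.0, "tz": 0.0, "twist": 0.0, "fingers": 0.0},
])

```text
clock: 8.52
eef_pos: [534.4, 0.7, 12.4]
tool_rot: [-3.142, -0.0, 3.14]
force: [0.7, 0.5, 0.0]
width: 0.1
gripper_force: 0.0
```

```bash
python3 - <<'E'
from h import *
avg(4); im=cam('scene'); c=im['color'][203:273,265:345]; cv2.imwrite('pics/s3.png',cv2.resize(c,None,fx=8,fy=8,interpolation=cv2.INTER_CUBIC))
E
```

```text
[-0.0000e+00  2.7000e-01  2.5000e-01  5.3468e+02  6.3000e-01  1.2820e+01] 8.725
```

View pics/s3.png

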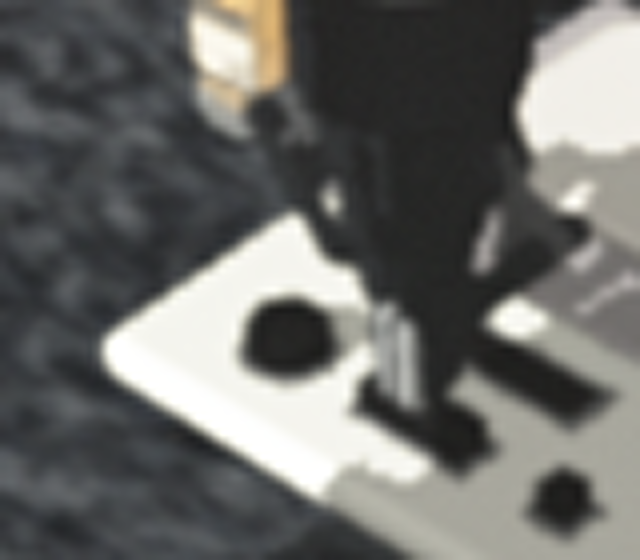

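The round key is up again at about (301,245), and the tips are over the middle of the bar at about (316,254). Now I press the bar.

Emit:
carry_out([
  {"tx": 0.0, "ty": 0.0, "tz": 0.012, "twist": 0.0, "fingers": 0.0},
  {"tx": 0.0, "ty": 0.0, "tz": 0.012, "twist": 0.0, "fingers": 0.0},
  {"tx": 0.0, "ty": 0.0, "tz": 0.006, "twist": 0.0, "fingers": 0.0},
  {"tx": 0.0, "ty": 0.0, "tz": 0.0, "twist": 0.0, "fingers": 0.0},
  {"tx": 0.0, "ty": 0.0, "tz": 0.0, "twist": 0.0, "fingers": 0.0},
])

```text
clock: 9.4
eef_pos: [534.7, 0.6, 3.9]
tool_rot: [3.142, 0.0, 3.14]
force: [0.2, -0.9, 2.5]
width: 0.4
gripper_force: 1.5
```

```bash
python3 -c "
from h import *
avg(6)"
```

```text
[3.2000e-01 7.0000e-02 2.7100e+00 5.3474e+02 5.8000e-01 3.8300e+00] 9.7
```

2.7 N is marginal, so I'll press 1.2 mm deeper.

Emit:
carry_out([
  {"tx": 0.0, "ty": 0.0, "tz": 0.004, "twist": 0.0, "fingers": 0.0},
  {"tx": 0.0, "ty": 0.0, "tz": 0.0, "twist": 0.0, "fingers": 0.0},
  {"tx": 0.0, "ty": 0.0, "tz": 0.0, "twist": 0.0, "fingers": 0.0},
])

```text
clock: 10.07
eef_pos: [534.7, 0.6, 2.5]
tool_rot: [3.142, 0.0, 3.14]
force: [1.5, 0.1, 2.9]
width: 0.2
gripper_force: 1.9
```

```bash
python3 -c "
from h import *
avg(8)"
```

```text
[ 1.2800e+00 -1.0000e-01  3.7000e+00  5.3473e+02  6.0000e-01  2.5600e+00] 10.475
```

The bar is clearly down at 3.7 N, about 5.8 mm. Now I withdraw well up.

Emit:
carry_out([
  {"tx": 0.0, "ty": 0.0, "tz": -0.05, "twist": 0.0, "fingers": 0.0},
  {"tx": 0.0, "ty": 0.0, "tz": -0.12, "twist": 0.0, "fingers": 0.0},
  {"tx": 0.0, "ty": 0.0, "tz": -0.15, "twist": 0.0, "fingers": 0.0},
  {"tx": 0.0, "ty": 0.0, "tz": -0.15, "twist": 0.0, "fingers": 0.0},
  {"tx": 0.0, "ty": 0.0, "tz": -0.12, "twist": 0.0, "fingers": 0.0},
  {"tx": 0.0, "ty": 0.0, "tz": -0.06, "twist": 0.0, "fingers": 0.0},
  {"tx": 0.0, "ty": 0.0, "tz": 0.0, "twist": 0.0, "fingers": 0.0},
  {"tx": 0.0, "ty": 0.0, "tz": 0.0, "twist": 0.0, "fingers": 0.0},
  {"tx": 0.0, "ty": 0.0, "tz": 0.0, "twist": 0.0, "fingers": 0.0},
])

```text
clock: 11.6
eef_pos: [533.5, 0.6, 196.3]
tool_rot: [-3.142, -0.003, 3.14]
force: [0.2, 0.0, -0.6]
width: -0.1
gripper_force: 0.0
```

```bash
python3 - <<'E'
from h import *
avg(2); im=cam('wrist'); cv2.imwrite('pics/w3.png',im['color'])
E
```

```text
[-5.7000e-01  1.3000e-01 -8.2000e-01  5.3374e+02  5.9000e-01  1.9649e+02] 11.7
```

View pics/w3.png

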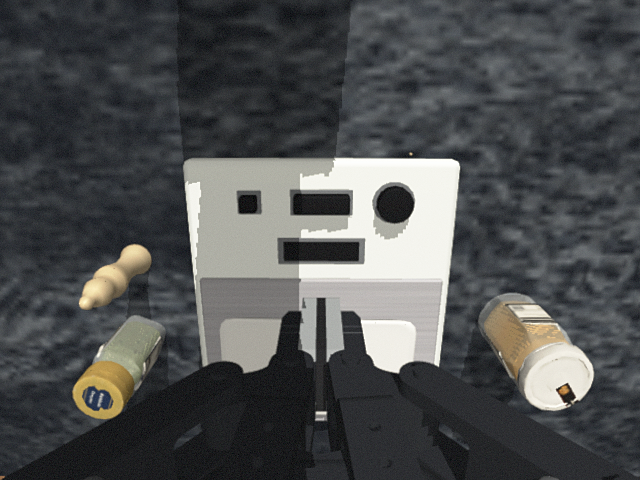

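All three keys are up at (248,202), (321,203) and (394,203). The dish is in place, and the jars and mill are standing.

```bash
python3 -c "
from cell import job
print(job.finish_job())"
```

```text
the job is handed in; nothing more can be done
None
```

I pressed the round key (about 3.4 N) and then the bar key (about 3.7 N), let both come up, left the square key and everything else alone, withdrew the hand to about 195 mm above the worktop, and handed the job in; no verdict was returned.

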